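Hang the lipped bin on the rail and lock it under the keeper

ROBOT

A 6-joint arm with a two-finger parallel gripper is mounted at the origin on a cart in front of the work surface, level with it; the furniture and walls round the work are solid. World frame = base frame: x ahead of the robot, y to its left, z up, the work surface at z = 0. Lengths are in m, angles in rad, forces in N, time in s.
With the tool pointing down it reaches from about 0.225 to 0.725 m from the base axis. Payload 3.1 kg.
Tool frame: the origin (TCP) lies midway between the tips of the shut fingers; the grasp point (between the pads) lies 19 mm behind it; z points along the fingers, y is the line along which they close (so a half turn about z gives the same grasp; the last joint's range is limited). The gripper opens to 85 mm and grips with 20 to 120 N. Pads are 22 mm wide; open, the fingers measure 114 mm over their backs; the gripper's body (76 mm by 85 mm) begins 54 mm behind the grasp point. The pads swing forward as they close: fully open they stand 13 mm farther back than shut.
Start: joints at [1.218, 0.048, 0.099, 1.622, 0, 1.443], TCP at [0.117, 0.512, 0.231] pointing down, gripper open.
Joint ranges: [-2.91, 2.91], [-0.99, 1.94], [-1.21, 1.42], [-2.12, 2.29], [-1.49, 1.47], [-3.14, 3.14]. Speed limits (rad/s): [2.79, 2.79, 3.14, 3.14, 3.14, 3.14].

INTERFACE

Orientations are given as a unit quaternion [x, y, z, w].
In Python, from cell import arm, viewer gives the robot as it stands. The module is installed in compiled form; this text tells all that it offers.
- The arm moves only by the tool jog_arm, never from a script. Its argument "increments" is a list of rows, each an object with "delta_pos": the shift along the world's x, y, z scaled (see below), a list of three; "rot": the turn, a rotation vector about the world's x, y, z scaled (see below), a list of three; "fingers": the finger opening in mm, from 0 to 85.4. In form: [{"delta_pos": [tx, ty, tz], "rot": [ax, ay, az], "fingers": fingers}, ...]. A call has 1 to 8 rows; each row shifts and turns the commanded pose from where the row before left it; what a row does not reach is not made up. The controller multiplies each number of a shift by 0.06 m and each number of a turn by 0.5 rad. A row lasts 1/8 s, in which the tool goes at most 62.5 mm and 10.7 degrees, less where a joint would pass 70% of its speed; a pose out of reach is approached as far as the arm can. A call with a number of a shift or a turn outside -1 to 1 is refused whole. A call with a gripper value outside its range is refused whole. The fingers move at their own pace and stop on an object; "newtons" is the grip in N (left out, the last holds). Time passes only in rows, so rows that do not move let the fingers close. It gives the time, the measured TCP pose, the force, the opening and the grip force at its end, in the units of the state.
- arm.state(): the state, without advancing time (a new reading comes with each control period).
- viewer.capture(name): name is "scene" or "top" or "wrist"; returns (picture, depth): 480x640x3 uint8, blue, green, red; 480x640 float32, m along the optical axis (not along the pixel's ray), 0 where there is no reading.
- viewer.camera_params(name): a dict with "intrinsics" (3x3 intrinsics, pixels), "dist_coeffs" ([k1, k2, p1, p2, k3] as OpenCV has them; the pictures are not rectified), "rvec" (rotation vector, rad) and "tvec" (3), from world to camera coordinates, as OpenCV has them. Camera axes: x right, y down, z forward; pixel columns grow to the right and rows downward; lengths in m; the calibration is good to about 2 mm. A picture is of the moment at which its call begins: read the wrist's pose just before it. camera_params takes no time and is no camera call; for the wrist camera it gives the pose at the moment of the call.
- arm.job_done(): hands the job in; it is judged then, once.
Trained networks look in the newest picture that a camera, given by its name, has taken for a name from the list of things; names that differ only in an ending like _2 or _b are one class to them, and where a whole thing is asked for, a point or a joint stands for the part that bears it (a point fixed in the world has none). Each returns a list of dicts, best first, with "conf" (0 to 1); they miss things now and then, are a little off and sometimes report something else, mostly with a low value. They report only what shows in the picture. A call takes as long as a camera call. They do not tell look-alikes from the thing itself.
- viewer.find_in(camera, query): "extent" ([centre column, centre row, width, height] in pixels, round what is visible of it).
The state is a dict: "clock": time; "qpos": joint angles; "joint_velocities": joint speeds; "joint_torque": joint torques, N m; "position": TCP position; "eef_rot": TCP orientation; "wrist_force": force on the tool from outside, world axes, zero at the start; "torque": the same for the moment, N m; "opening": opening from 0.0 (shut) to 1.0 (fully open); "grip_force": force on a finger pad.
Only numpy, scipy, OpenCV 4.12 (cv2) and the standard library are available. Lean on these libraries where they do the work, as an engineer would, in place of code of your own. Each camera call takes 0.05 s, during which the arm holds its last target. There are 200 camera calls.

TASK

Hang the grey parts bin, with the adapter in it, back on the rail of the rack: lift it over the rail, lower it gently until its lip catches over and rests on the rail's top edge beside the steel keeper at the left end, then slide it left along the rail, under the keeper, until it butts against the end stop. The rail's height has been changed, so feel for it; do not press hard on the rack, do not let the bin drop, and leave the other things on the bench where they are. Let go of the bin once it hangs home.

Things in the scene. Friction and masses are not known exactly. Their poses are not given: they have to be found in the camera images.
- bin_mid (a point): Centre, 27.5 mm above the underside, of the loose grey plastic bin: open box 90 (x) x 60 (y) x 55 mm high, walls 3 mm; sides full height from x = -25 to +45 mm of here, front wall (-x end) 30 mm high. x points from the low front to the back with the lip, y left, z up. Grip it across its 60 mm width from above. With contents 0.2 to 0.4 kg.
- bin_slot (a point): Middle of the roof of the slot in the bin's lip, 48 mm behind and 24.5 mm above bin_mid. The lip runs along the whole 60 mm of the back: a 3 mm flange, top flush with the rim, reaches 9 mm behind the back wall and its last 3 mm turn down 12 mm below this roof. Between back wall and down-turned lip is the slot, 6 mm wide in x, open below and at both ends.
- adapter: Small coaxial adapter with two banana plugs, 30x74x15 mm, lying loose in the bin; it stays in it. Origin at its underside.
- rack: Fixed bench rack. Origin on the bench under the middle of the rail's front face; x to the back, y left along the rail, z up. Foot plate x -35 to 95, y +-130 mm, 12 mm thick. The rail is an upright aluminium sheet, x 0 to 3 mm, 252 mm long, 70 mm high. It is clamped with its bare top edge anywhere from 100 to 150 mm above the bench: not measured, to be felt or seen.
- stop_foot (a point): Point on the bench below the end stop's face, 85 mm left (y) of the rack's origin; axes as the rack's. Stop and keeper are steel, fixed to the rail's left end, x -2 to 16 mm. The left end of the hung bin's lip meets the stop face, bin centre 30 mm to the right of it. The keeper covers the rail from 22 mm right of the face, its slightly upturned entry from 27 mm; underside 6 mm over the rail's edge.
- upright_top (a point): Top of the left of the two aluminium uprights, 18 mm wide, that carry the rail from behind: 117 mm left of the rack's middle, 166 mm above the bench; the other stands 117 mm to the right. Between right upright and keeper entry, y -105 to +50 mm of the rack, the rail's edge is free for the lip: seated, the slot's roof rests on the edge and the back wall leans on the sheet's front.
- alcohol_bottle: Bystander: white bottle with blue cap, 43 mm across, 100 mm high, standing; origin at its foot.
- coil_standard: Bystander: round blue-grey can with two pins, 50 mm across, 46 mm high; origin at its foot.
- grease_tin: Bystander: round tin with a yellow lid, 54 mm across, 25 mm high; origin at its foot.
Things that resemble listed ones, but are neither listed nor needed, are in the scene too. Leave any turquoise look-alike of the part that bears bin_mid alone.

How it is judged:
On the way:
1. the bin's lip has caught and rests on the rail, beside the keeper (contact force between bin and rack above 0.7 N and height (world z) of bin_mid above 0.07 m and x of bin_mid in the frame of rack between -0.052 and -0.041 m and y of bin_mid in the frame of rack below 0.033 m and angle between bin_mid's own z axis and vertical below 0.15 rad), for 0.15 s.
At the end, for the whole second after the job is handed in: The bin hangs at rest from the rail by its lip, under the keeper, within 2.5 mm of the end stop, upright within 0.15 rad and in line with the rail within 0.15 rad, the adapter still in it (contact force between bin and rack above 0.5 N and height (world z) of bin_mid above 0.07 m and x of bin_mid in the frame of rack between -0.053 and -0.041 m and y of bin_mid in the frame of rack between 0.0525 and 0.058 m and angle between the x axis of bin_mid and the x axis of rack, either way round below 0.15 rad and angle between bin_mid's own z axis and vertical below 0.15 rad and linear speed of bin below 0.02 m/s and distance between adapter and bin_mid below 0.05 m); the robot touches nothing.
It fails at once if the robot, holding or pushing the bin, presses or knocks it against the rack with more than 20 N (contact force between bin and rack above 20 N and contact force between the fingers and bin above 1 N).
It fails at once if the rack is pressed or knocked by the robot with more than 20 N (contact force between any of the arm, the fingers and rack above 20 N).
It fails at once if the bin is let fall (linear speed of bin above 0.3 m/s and contact force between the fingers and bin below 0.1 N).
It fails at once if the bottle, the coil can or the tin is moved by more than 20 mm (distance of any of alcohol_bottle, coil_standard, grease_tin from where it was at the start of the episode above 0.02 m).
It also fails if it takes over 67 s, if anything falls off the work surface, if the arm or the gripper's body presses on something with over 40 N, if the wrist force passes 120 N, or if a joint passes its speed limit or range.

## Working session

There is one attempt and no reset: what is moved stays moved. The work goes in short steps, Python scripts to look and compute and a tool call to move; the robot and the scene stay as the last step left them, time stands still between calls to the robot, and variables do not carry over. Pictures are saved under pics/ and viewed, at most 10 in all, crops included, and the job is handed in when it is done.

Besides the shell and the picture viewer there is one more tool, called after "Emit:" as name(argument=value, ...), one argument or row to a line, values as JSON. jog_arm: Moves the arm, as the interface text tells. Shifts and turns lie within -1 to 1; 1 stands for 0.06 m of shift or 0.5 rad of turn. Its arguments: {"type":"object","properties":{"increments":{"type":"array"},"newtons":{"type":"number"}},"required":["increments"]}

```bash
mkdir -p pics
cat > h.py <<'E'
import numpy as np, cv2
from cell import arm, viewer
def cam(n):
    p=viewer.camera_params(n); R=cv2.Rodrigues(np.array(p["rvec"],float))[0]
    return np.array(p["intrinsics"],float),np.array(p["dist_coeffs"],float),R,np.array(p["tvec"],float).ravel()
def cloud(n,depth,c=None):
    K,D,R,t=c or cam(n)
    v,u=np.mgrid[0:480,0:640]
    q=cv2.undistortPoints(np.stack([u,v],-1).reshape(-1,1,2).astype(float),K,D).reshape(480,640,2)
    P=np.dstack([q*depth[...,None],depth])
    return (P-t)@R
E
python3 - <<'E'
from h import *
for n in("scene","top"):
    im,d=viewer.capture(n); np.savez(n+".npz",im=im,d=d,P=cloud(n,d)); cv2.imwrite(f"pics/{n}.png",im)
    for q in ["bin_mid","rack","alcohol_bottle","coil_standard","grease_tin","adapter"]:
        print(n,q,[(np.round(x["extent"]).astype(int).tolist(),round(x["conf"],2)) for x in viewer.find_in(n,q)][:3])
print(arm.state())
E
```

```text
scene bin_mid [([369, 382, 49, 83], 0.89), ([428, 287, 51, 55], 0.78)]
scene rack [([302, 257, 159, 138], 0.71)]
scene alcohol_bottle [([434, 316, 29, 69], 0.91)]
scene coil_standard [([198, 340, 32, 35], 0.74), ([371, 382, 50, 84], 0.21)]
scene grease_tin [([260, 337, 38, 36], 0.9)]
scene adapter [([369, 386, 24, 25], 0.73)]
top bin_mid [([394, 310, 48, 62], 0.92), ([269, 203, 152, 83], 0.7)]
top rack [([289, 294, 31, 28], 0.59)]
top alcohol_bottle [([415, 229, 28, 28], 0.58)]
top coil_standard [([245, 318, 27, 29], 0.69)]
top grease_tin [([288, 292, 30, 24], 0.95)]
top adapter [([394, 314, 18, 39], 0.81)]
{'clock': 0.7, 'qpos': array([ 1.21819318e+00,  4.79503835e-02,  9.92894501e-02,  1.62198947e+00,
       -2.37555223e-05,  1.44299239e+00]), 'joint_velocities': array([ 1.93466830e-04, -1.66375976e-04, -1.34080172e-03, -8.05827922e-05,
        1.20700471e-03, -1.05697425e-03]), 'joint_torque': array([ 9.74948625e-05, -3.38492632e+01,  3.20057881e+01,  2.95684595e-04,
       -1.42183626e-04,  1.07472465e-05]), 'position': array([0.1170601 , 0.5118136 , 0.23138231]), 'eef_rot': array([1.12163084e-01, 9.93689809e-01, 6.80391369e-05, 2.88938491e-05]), 'wrist_force': array([-0.45182942,  0.84777398,  0.379596  ]), 'torque': array([-0.01317075,  0.02485598, -0.00469117]), 'grip_force': 0.0, 'opening': 1.0005668032815307}
```

View pics/scene.png

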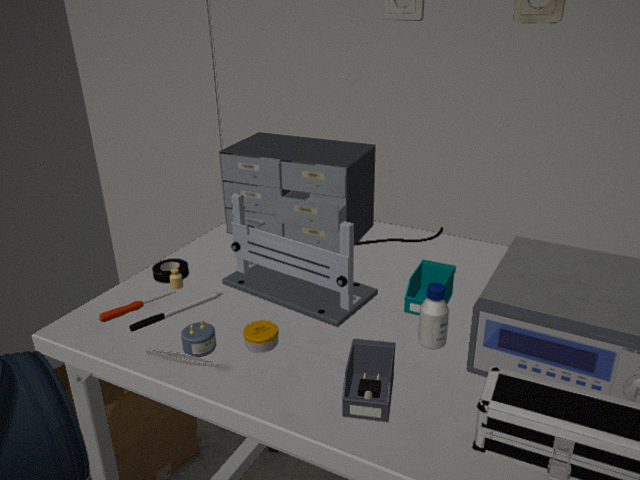

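View pics/top.png

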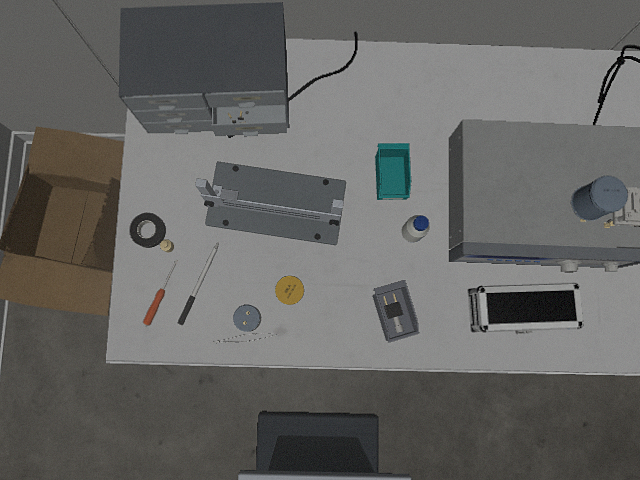

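The scene view shows the grey bin with the adapter at (369,382), the rack at (300,257), the turquoise look-alike at (430,287), the bottle at (434,316), the coil can at (198,340) and the tin at (260,337). In the top view the bin is at (394,310) with its low front facing down the picture, and the rail runs from (205,195) to (340,212).

Run:
```python
from h import *
for n,pts in (("top",[(394,310),(289,292),(247,318),(415,229),(107,362),(393,172),(600,200),(310,400),(640-5,360)]),("scene",[(369,410),(434,320),(198,340),(260,337)])):
    P=np.load(n+".npz")["P"]
    for u,v in pts: print(n,u,v,P[v,u].round(3))
T=np.load("top.npz");S=np.load("scene.npz")
def box(P,u0,u1,v0,v1): return P[v0:v1,u0:u1].reshape(-1,3)
b=box(T["P"],365,425,272,346); 
for lo,hi in((.045,.065),(.02,.04),(.01,.07)):
    q=b[(b[:,2]>lo)&(b[:,2]<hi)]; r=cv2.minAreaRect((q[:,:2]*1000).astype(np.float32)); print("bin",lo,len(q),r,cv2.boxPoints(r).round().tolist(),np.median(q[:,2]))
b=box(T["P"],190,360,150,255)
print("rack z hist",np.histogram(b[:,2],bins=np.arange(-.01,.2,.01)))
q=b[(b[:,2]>.007)&(b[:,2]<.02)];r=cv2.minAreaRect((q[:,:2]*1000).astype(np.float32));print("foot",r,cv2.boxPoints(r).round().tolist())
q=b[(b[:,2]>.08)&(b[:,2]<.2)];r=cv2.minAreaRect((q[:,:2]*1000).astype(np.float32));print("upper",len(q),r,cv2.boxPoints(r).round().tolist())
for n,sl in(("top",np.s_[140:260,180:370]),("scene",np.s_[180:330,210:390])):
    im=np.load(n+".npz")["im"][sl]; s=800//im.shape[1]; s=min(s,600//im.shape[0]); cv2.imwrite(f"pics/{n}_rack.png",cv2.resize(im,None,fx=s,fy=s,interpolation=cv2.INTER_CUBIC)); print(s)
```

```text
top 394 310 [ 0.453 -0.125  0.012]
top 289 292 [0.481 0.075 0.026]
top 247 318 [0.43  0.151 0.029]
top 415 229 [ 0.598 -0.153  0.08 ]
top 107 362 [ 0.341  0.415 -0.002]
top 393 172 [ 0.727 -0.124  0.004]
top 600 200 [ 0.631 -0.433  0.21 ]
top 310 400 [ 0.198  0.023 -0.751]
top 635 360 [ 0.369 -0.594 -0.001]
scene 369 410 [ 0.406 -0.146  0.017]
scene 434 320 [ 0.588 -0.17   0.055]
scene 198 340 [0.413 0.135 0.031]
scene 260 337 [0.467 0.061 0.026]
bin 0.045 414 ((456.91583251953125, -122.82718658447266), (87.90677642822266, 60.99995422363281), 17.626508712768555) [[406.0, -107.0], [424.0, -165.0], [508.0, -139.0], [490.0, -80.0]] 0.05504540852802638
bin 0.02 280 ((445.3636474609375, -126.03034973144531), (92.72958374023438, 59.96733093261719), 17.533906936645508) [[392.0, -111.0], [410.0, -169.0], [499.0, -141.0], [481.0, -83.0]] 0.03157505312516429
bin 0.01 1174 ((450.04327392578125, -125.01079559326172), (102.32905578613281, 60.99995422363281), 17.626506805419922) [[392.0, -111.0], [411.0, -170.0], [508.0, -139.0], [490.0, -80.0]] 0.03205160934385003
rack z hist (array([4450, 5486, 5982,   28,    0,   60,  124,  137,  222,  168,  154,
        184,  281,  205,   31,   37,   36,  186,    2,    0]), array([-0.01,  0.  ,  0.01,  0.02,  0.03,  0.04,  0.05,  0.06,  0.07,
        0.08,  0.09,  0.1 ,  0.11,  0.12,  0.13,  0.14,  0.15,  0.16,
        0.17,  0.18,  0.19]))
foot ((633.2974243164062, 109.77091217041016), (264.5205078125, 184.73721313476562), 85.2361831665039) [[530.0, -14.0], [714.0, -30.0], [736.0, 234.0], [552.0, 249.0]]
upper 1284 ((633.3768920898438, 110.45258331298828), (252.11500549316406, 22.723033905029297), 82.9537124633789) [[607.0, -13.0], [629.0, -16.0], [660.0, 234.0], [638.0, 237.0]]
4
4
```

View pics/top_rack.png

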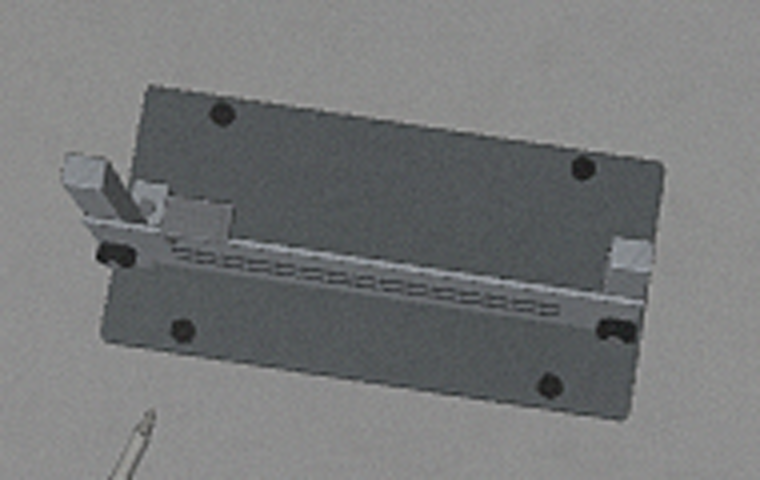

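View pics/scene_rack.png

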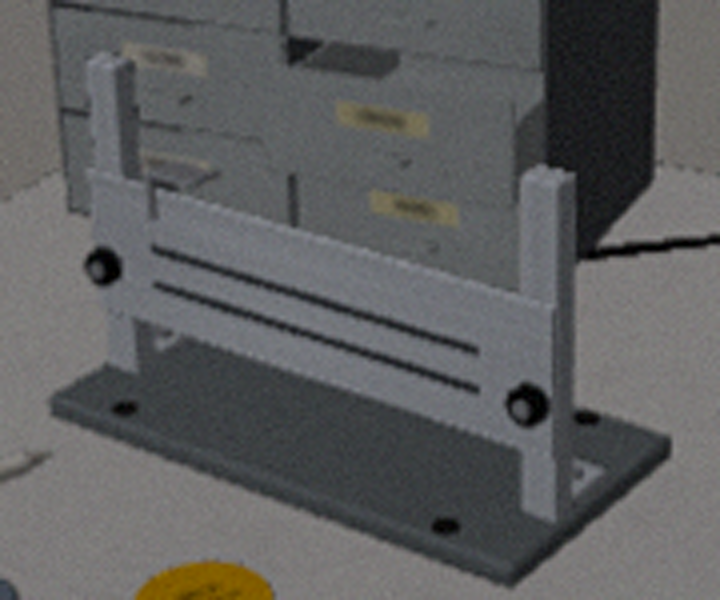

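The crops show the rail's free edge with its steel stop and keeper at left (crop top_rack x≈140–235) and the uprights at both ends. Next I fit the rail plane, edge and ends.

Run:
```python
from h import *
ex=np.array([np.cos(-.123),np.sin(-.123),0]);ey=np.array([-ex[1],ex[0],0])
O=np.array([.633,.11,0])
for n,sl in(("top",np.s_[140:260,180:370]),("scene",np.s_[180:330,210:390])):
    P=np.load(n+".npz")["P"][sl].reshape(-1,3); L=np.c_[(P-O)@ex,(P-O)@ey,P[:,2]]
    m=(L[:,2]>.06)&(L[:,2]<.16)&(abs(L[:,0])<.03)&(L[:,1]>-.1)&(L[:,1]<.05)
    A=L[m]; 
    # front face: fit x = a+b*y robustly
    a=A[A[:,2]<np.percentile(A[:,2],70)]
    for _ in range(4):
        c=np.polyfit(a[:,1],a[:,0],1); r=a[:,0]-np.polyval(c,a[:,1]); a=a[abs(r)<2.5*r.std()+1e-4]
    print(n,len(A),"face x=",c.round(4),"std",r.std().round(4))
    for y0 in np.arange(-.1,.05,.03):
        k=(A[:,1]>y0)&(A[:,1]<y0+.03); print("  z pct",np.percentile(A[k,2],[50,90,95,99]).round(4))
    tp=A[A[:,2]>np.percentile(A[:,2],93)]; print("  top x",np.median(tp[:,0]).round(4), np.polyfit(tp[:,1],tp[:,0],1).round(4))
    f=L[(L[:,2]>.009)&(L[:,2]<.016)&(abs(L[:,0])<.11)&(abs(L[:,1])<.15)]
    print("  foot",len(f),np.percentile(f,[1,99],axis=0).round(4).tolist()); 
    r=cv2.minAreaRect((f[:,:2]*1000).astype(np.float32)); print(r)
    u=L[(L[:,2]>.155)&(L[:,2]<.18)&(abs(L[:,0])<.05)]
    for s in(1,-1):
        w=u[u[:,1]*s>0]; print("  upr",s,len(w),np.median(w,0).round(4), np.percentile(w,[5,95],axis=0).round(4).tolist())
    m=(L[:,2]>.11)&(L[:,0]>.006)&(L[:,0]<.03)&(L[:,1]>.04)&(L[:,1]<.103); w=L[m]; print("  keeper",len(w),np.percentile(w,[3,50,97],axis=0).round(4).tolist())
```

```text
top 617 face x= [ 0.0013 -0.0061] std 0.0004
  z pct [0.0933 0.1144 0.1157 0.1168]
  z pct [0.096  0.1141 0.1153 0.1162]
  z pct [0.0978 0.1144 0.115  0.1168]
  z pct [0.0938 0.1144 0.1154 0.1173]
  z pct [0.0948 0.1141 0.1146 0.116 ]Traceback (most recent call last):
  File "<stdin>", line 14, in <module>
    return _quantile_unchecked(
        a, q, axis, out, overwrite_input, method, keepdims, weights)
    return _ureduce(a,
                    func=_quantile_ureduce_func,
    ...<5 lines>...
                    overwrite_input=overwrite_input,
                    method=method)
    r = func(a, **kwargs)
    result = _quantile(arr,
                       quantiles=q,
    ...<2 lines>...
                       out=out,
                       weights=wgt)
    slices_having_nans = np.isnan(arr[-1, ...])
                                  ~~~^^^^^^^^^
IndexError: index -1 is out of bounds for axis 0 with size 0
```

Run:
```python
from h import *
ex=np.array([np.cos(-.123),np.sin(-.123),0]);ey=np.array([-ex[1],ex[0],0])
O=np.array([.633,.11,0])
for n,sl in(("top",np.s_[140:260,180:370]),("scene",np.s_[180:330,210:390])):
    P=np.load(n+".npz")["P"][sl].reshape(-1,3); L=np.c_[(P-O)@ex,(P-O)@ey,P[:,2]]
    m=(L[:,2]>.05)&(L[:,2]<.16)&(abs(L[:,0])<.025)&(L[:,1]>-.1)&(L[:,1]<.04)
    A=L[m]; a=A[A[:,2]<.11]
    for _ in range(4):
        c=np.polyfit(a[:,1],a[:,0],1); r=a[:,0]-np.polyval(c,a[:,1]); a=a[abs(r)<2.5*r.std()+1e-4]
    print(n,len(A),"face x=",c.round(4),"std",r.std().round(4),"z pct",np.percentile(A[:,2],[50,90,95,99]).round(4))
    tp=A[A[:,2]>np.percentile(A[:,2],93)]; print("  top x",np.median(tp[:,0]).round(4))
    f=L[(L[:,2]>.008)&(L[:,2]<.017)&(L[:,0]>-.05)&(L[:,0]<.1)&(abs(L[:,1])<.14)]
    r=cv2.minAreaRect((f[:,:2]*1000).astype(np.float32)); print("  foot",len(f),r)
    for s in(1,-1):
        w=L[(L[:,2]>.155)&(L[:,2]<.18)&(abs(L[:,0])<.05)&(L[:,1]*s>.09)&(L[:,1]*s<.15)]; 
        if len(w): print("  upr",s,len(w),np.median(w,0).round(4), np.percentile(w,[5,95],axis=0).round(4).tolist())
    w=L[(L[:,2]>.11)&(L[:,0]>-.002)&(L[:,0]<.03)&(L[:,1]>.03)&(L[:,1]<.1)]
    if len(w): print("  keeper",len(w),np.percentile(w,[3,50,97],axis=0).round(4).tolist())
```

```text
top 653 face x= [ 0.0014 -0.0061] std 0.0004 z pct [0.0908 0.1141 0.1153 0.1168]
  top x -0.0052
  foot 6703 ((22.66065216064453, 0.4860687255859375), (260.26177978515625, 133.12307739257812), 89.94461059570312)
  upr 1 105 [0.0037 0.1166 0.1652] [[-0.0025, 0.1087, 0.1582], [0.0102, 0.1254, 0.1686]]
  upr -1 100 [ 0.0029 -0.1165  0.166 ] [[-0.0028, -0.1246, 0.1586], [0.0102, -0.1084, 0.1691]]
  keeper 111 [[-0.0016, 0.0594, 0.1194], [0.004, 0.0733, 0.1229], [0.0092, 0.0885, 0.1268]]
scene 2221 face x= [ 0.0028 -0.0046] std 0.0012 z pct [0.0838 0.1095 0.1125 0.1145]
  top x -0.0044
  foot 3639 ((24.445091247558594, -2.47247314453125), (261.6490783691406, 132.45240783691406), 89.75316619873047)
  upr 1 95 [0.0019 0.1109 0.1625] [[-0.0022, 0.1053, 0.1559], [0.0114, 0.122, 0.1666]]
  upr -1 125 [ 0.0004 -0.121   0.1631] [[-0.0029, -0.1278, 0.1564], [0.0099, -0.1103, 0.167]]
  keeper 63 [[-0.0017, 0.0555, 0.111], [0.0035, 0.0722, 0.1231], [0.0108, 0.0854, 0.1248]]
```

Emit:
jog_arm(
  increments=[
    {"delta_pos": [0.39, -0.76, 0], "rot": [0, 0, 0.177], "fingers": 85},
    {"delta_pos": [0.39, -0.76, 0], "rot": [0, 0, 0.177], "fingers": 85},
    {"delta_pos": [0.39, -0.76, 0], "rot": [0, 0, 0.177], "fingers": 85},
    {"delta_pos": [0.39, -0.76, 0], "rot": [0, 0, 0.177], "fingers": 85},
    {"delta_pos": [0.39, -0.76, 0], "rot": [0, 0, 0.177], "fingers": 85},
    {"delta_pos": [0.39, -0.76, 0], "rot": [0, 0, 0.177], "fingers": 85},
    {"delta_pos": [0.39, -0.76, 0], "rot": [0, 0, 0], "fingers": 85},
  ],
)

```text
clock: 1.58
position: [0.2814, 0.1912, 0.2316]
eef_rot: [-0.153, 0.988, 0.0, 0.001]
wrist_force: [1.5, 0.3, 1.1]
opening: 0.997
grip_force: 0.0
```

Emit:
jog_arm(
  increments=[
    {"delta_pos": [0.39, -0.76, 0], "rot": [0, 0, 0], "fingers": 85},
    {"delta_pos": [0.39, -0.76, 0], "rot": [0, 0, 0], "fingers": 85},
    {"delta_pos": [0.39, -0.76, 0], "rot": [0, 0, 0], "fingers": 85},
    {"delta_pos": [0.39, -0.76, 0], "rot": [0, 0, 0], "fingers": 85},
    {"delta_pos": [0.39, -0.76, 0], "rot": [0, 0, 0], "fingers": 85},
    {"delta_pos": [0.39, -0.76, 0], "rot": [0, 0, 0], "fingers": 85},
    {"delta_pos": [0.39, -0.76, 0], "rot": [0, 0, 0], "fingers": 85},
    {"delta_pos": [0, 0, 0], "rot": [0, 0, 0], "fingers": 85},
  ],
)

```text
clock: 2.58
position: [0.4454, -0.1294, 0.2303]
eef_rot: [-0.15, 0.989, 0.0, -0.001]
wrist_force: [-1.5, -0.1, 0.2]
opening: 0.996
grip_force: 0.0
```

Run:
```python
from h import *
c=cam("wrist"); im,d=viewer.capture("wrist"); s=arm.state()
print(s["position"],s["eef_rot"],s["wrist_force"],s["clock"])
P=cloud("wrist",d,c).reshape(-1,3); cv2.imwrite("pics/w1.png",im)
m=(abs(P[:,0]-.445)<.09)&(abs(P[:,1]+.126)<.09)
b=P[m]
for lo,hi in((.05,.06),(.024,.035),(.024,.06)):
    q=b[(b[:,2]>lo)&(b[:,2]<hi)]; print(lo,len(q),np.median(q[:,2])); r=cv2.minAreaRect((q[:,:2]*1000).astype(np.float32)); print(r,cv2.boxPoints(r).round(1).tolist())
```

```text
[ 0.44462028 -0.12769143  0.23070426] [-1.51183359e-01  9.88505378e-01  5.41169083e-04 -6.45292033e-04] [-0.36428807  0.13478913 -1.41890989] 2.625
0.05 1353 0.05604037602398124
((458.61029052734375, -122.12777709960938), (84.41253662109375, 60.052696228027344), 17.696401596069336) [[409.29998779296875, -106.4000015258789], [427.5, -163.60000610351562], [507.8999938964844, -137.89999389648438], [489.70001220703125, -80.69999694824219]]
0.024 680 0.032651924918674385
((444.8577575683594, -126.57804107666016), (90.84567260742188, 59.30898666381836), 18.080535888671875) [[392.5, -112.5], [410.8999938964844, -168.89999389648438], [497.20001220703125, -140.6999969482422], [478.79998779296875, -84.30000305175781]]
0.024 2577 0.05121876547664551
((450.1006774902344, -124.84036254882812), (102.28485107421875, 60.045501708984375), 17.670896530151367) [[392.29998779296875, -111.80000305175781], [410.5, -169.0], [507.8999938964844, -137.89999389648438], [489.70001220703125, -80.69999694824219]]
```

View pics/w1.png

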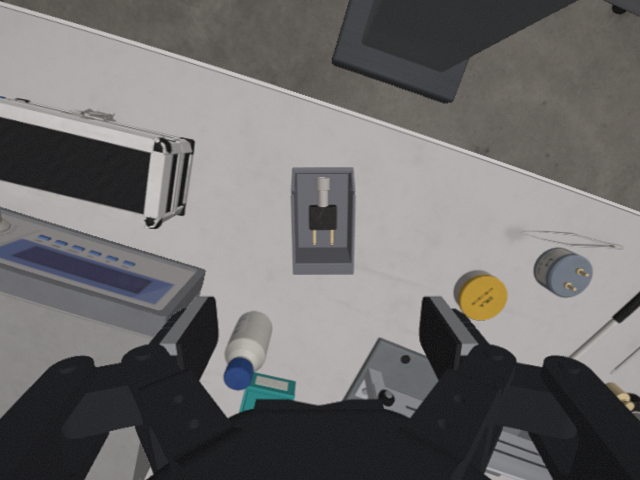

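The wrist view shows the bin aligned with the tool, spanning columns 292–355 and rows 167–275, with the adapter in it at (322,215). Now I descend and grip.

Emit:
jog_arm(
  increments=[
    {"delta_pos": [0.015, 0.025, -0.8], "rot": [0, 0, 0.01], "fingers": 85},
    {"delta_pos": [0, 0, -0.8], "rot": [0, 0, 0], "fingers": 85},
    {"delta_pos": [0, 0, -0.8], "rot": [0, 0, 0], "fingers": 85},
    {"delta_pos": [0, 0, -0.6], "rot": [0, 0, 0], "fingers": 85},
    {"delta_pos": [0, 0, -0.4], "rot": [0, 0, 0], "fingers": 85},
    {"delta_pos": [0, 0, -0.18], "rot": [0, 0, 0], "fingers": 85},
    {"delta_pos": [0, 0, 0], "rot": [0, 0, 0], "fingers": 85},
  ],
)

```text
clock: 3.5
position: [0.4451, -0.1243, 0.0165]
eef_rot: [-0.155, 0.988, 0.0, -0.0]
wrist_force: [-0.8, -0.3, -0.3]
opening: 0.997
grip_force: 0.0
```

Emit:
jog_arm(
  increments=[
    {"delta_pos": [0, 0, 0], "rot": [0, 0, 0], "fingers": 60},
    {"delta_pos": [0, 0, 0], "rot": [0, 0, 0], "fingers": 50},
    {"delta_pos": [0, 0, 0], "rot": [0, 0, 0], "fingers": 50},
    {"delta_pos": [0, 0, 0], "rot": [0, 0, 0], "fingers": 50},
    {"delta_pos": [0, 0, 0], "rot": [0, 0, 0], "fingers": 50},
    {"delta_pos": [0, 0, 0], "rot": [0, 0, 0], "fingers": 50},
  ],
  newtons=30,
)

```text
clock: 4.25
position: [0.4469, -0.1254, 0.0183]
eef_rot: [-0.155, 0.988, -0.001, 0.001]
wrist_force: [-0.1, 1.5, 6.3]
opening: 0.699
grip_force: 35.5
```

Emit:
jog_arm(
  increments=[
    {"delta_pos": [0, 0, 0.1], "rot": [0, 0, 0], "fingers": 50},
    {"delta_pos": [0, 0, 0.2], "rot": [0, 0, 0], "fingers": 50},
    {"delta_pos": [0, 0, 0.35], "rot": [0, 0, 0], "fingers": 50},
    {"delta_pos": [0, 0, 0.4], "rot": [0, 0, 0], "fingers": 50},
    {"delta_pos": [0, 0, 0.35], "rot": [0, 0, 0], "fingers": 50},
    {"delta_pos": [0, 0, 0.2], "rot": [0, 0, 0], "fingers": 50},
    {"delta_pos": [0, 0, 0.1], "rot": [0, 0, 0], "fingers": 50},
    {"delta_pos": [0, 0, 0], "rot": [0, 0, 0], "fingers": 50},
  ],
)

```text
clock: 5.25
position: [0.4455, -0.1251, 0.1184]
eef_rot: [-0.155, 0.988, 0.0, -0.0]
wrist_force: [-0.2, -0.0, -5.0]
opening: 0.695
grip_force: 34.4
```

Emit:
jog_arm(
  increments=[
    {"delta_pos": [0.1, 0.21, 0], "rot": [0, 0, -0.1], "fingers": 50},
    {"delta_pos": [0.22, 0.45, 0], "rot": [0, 0, -0.12], "fingers": 50},
    {"delta_pos": [0.35, 0.72, 0], "rot": [0, 0, -0.13], "fingers": 50},
    {"delta_pos": [0.42, 0.88, 0], "rot": [0, 0, -0.13], "fingers": 50},
    {"delta_pos": [0.4, 0.83, 0], "rot": [0, 0, -0.13], "fingers": 50},
    {"delta_pos": [0.3, 0.63, 0], "rot": [0, 0, -0.13], "fingers": 50},
    {"delta_pos": [0.16, 0.34, 0], "rot": [0, 0, -0.126], "fingers": 50},
    {"delta_pos": [0.07, 0.16, 0], "rot": [0, 0, 0], "fingers": 50},
  ],
)

```text
clock: 6.25
position: [0.5661, 0.1292, 0.1168]
eef_rot: [0.06, 0.998, -0.0, -0.001]
wrist_force: [-0.2, -0.6, -4.1]
opening: 0.699
grip_force: 34.3
```

Emit:
jog_arm(
  increments=[
    {"delta_pos": [0, 0, 0], "rot": [0, 0, 0], "fingers": 50},
    {"delta_pos": [0, 0, 0], "rot": [0, 0, 0], "fingers": 50},
    {"delta_pos": [0, 0, 0], "rot": [0, 0, 0], "fingers": 50},
  ],
)

```text
clock: 6.62
position: [0.5665, 0.1271, 0.1186]
eef_rot: [0.061, 0.998, -0.0, -0.0]
wrist_force: [-0.7, -0.3, -3.4]
opening: 0.699
grip_force: 34.3
```

Run:
```python
from h import *
s=arm.state(); print(s["position"],s["eef_rot"],s["wrist_force"],s["clock"])
psi=-.122
ex=np.array([np.cos(psi),np.sin(psi),0]);ey=np.array([-ex[1],ex[0],0]);O=np.array([.6265,.1108,0])
W=[]
for n in("top","scene","wrist"):
    c=cam(n); im,d=viewer.capture(n); P=cloud(n,d,c); np.savez(n+"2.npz",im=im,d=d,P=P)
    L=np.dstack([(P-O)@ex,(P-O)@ey,P[...,2]]).reshape(-1,3)
    r=L[(abs(L[:,0])<.02)&(L[:,1]>-.1)&(L[:,1]<.05)&(L[:,2]>.06)&(L[:,2]<.123)]
    if len(r)>20:
        f=r[r[:,2]<.11]; print(n,"rail face",len(f),(np.polyfit(f[:,1],f[:,0],1) if len(f)>20 else 0),"z",np.percentile(r[:,2],[90,95,99]).round(4))
    b=L[(L[:,0]>-.12)&(L[:,0]<.02)&(abs(L[:,1]-.01)<.045)&(L[:,2]>.14)&(L[:,2]<.165)]
    if len(b)>20:
        print("  bin rim",len(b),np.percentile(b,[1,50,99],axis=0).round(4).tolist()); print(cv2.minAreaRect((b[:,:2]*1000).astype(np.float32)))
im=[cv2.resize(np.load("top2.npz")["im"][140:280,190:390],None,fx=4,fy=4)[:, :],]
cv2.imwrite("pics/t2.png",im[0]); cv2.imwrite("pics/w2.png",np.load("wrist2.npz")["im"])
```

```text
[0.56650374 0.12705962 0.11856773] [ 6.14473083e-02  9.98110317e-01 -1.37529862e-04 -6.65701957e-05] [-0.71293203 -0.29994907 -3.4321906 ] 6.625
top rail face 254 [-0.01392733 -0.00080853] z [0.1142 0.1154 0.1165]
  bin rim 100 [[-0.0894, -0.0244, 0.1423], [-0.0179, -0.0199, 0.1543], [-0.0071, -0.0089, 0.159]]
((-47.682395935058594, -21.07310676574707), (84.76079559326172, 14.83486557006836), 9.267707824707031)
scene rail face 1269 [-0.00286878  0.00140213] z [0.1105 0.1134 0.1157]
  bin rim 686 [[-0.0963, -0.0346, 0.1402], [-0.0666, 0.0324, 0.1491], [-0.0063, 0.047, 0.1645]]
((-52.85855484008789, 7.4014892578125), (93.6509780883789, 84.6880111694336), 1.150375485420227)
wrist rail face 934 [-0.14853658 -0.01736975] z [0.1212 0.1221 0.1228]
  bin rim 8002 [[-0.0987, -0.0336, 0.1403], [-0.0694, 0.0348, 0.1533], [-0.0305, 0.0502, 0.164]]
((-64.35334777832031, 8.651168823242188), (76.16490173339844, 86.95784759521484), 1.0564509630203247)
```

View pics/w2.png

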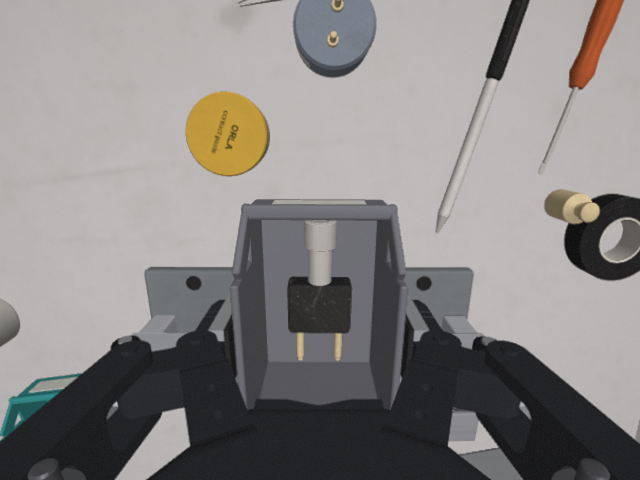

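View pics/t2.png

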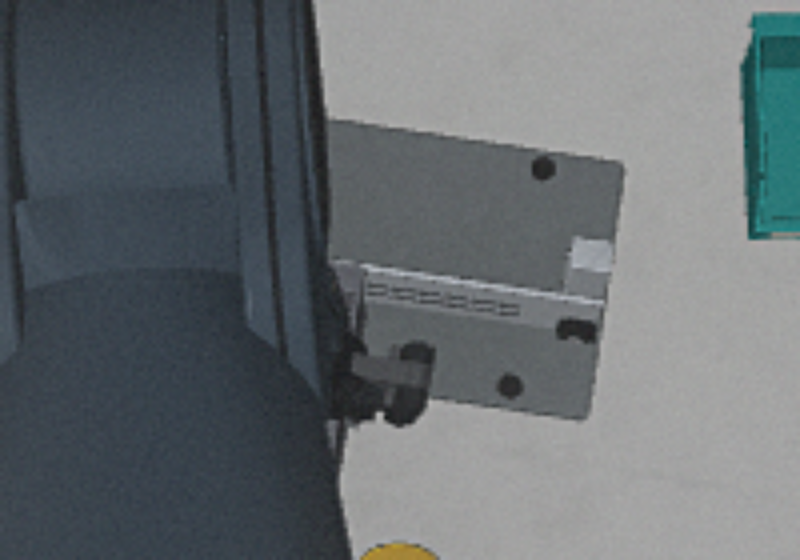

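The wrist view shows the bin square in the grip with the adapter in it at (320,310). The top view shows the lip just in front of the rail, beside (340,290). Since the back wall overlaps the rail's height here, I feel for the rail's face in x first.

Emit:
jog_arm(
  increments=[
    {"delta_pos": [0.053, 0.019, 0], "rot": [0, 0, 0.002], "fingers": 50},
    {"delta_pos": [0.053, 0.019, 0], "rot": [0, 0, 0], "fingers": 50},
    {"delta_pos": [0.053, 0.019, 0], "rot": [0, 0, 0], "fingers": 50},
    {"delta_pos": [0.053, 0.019, 0], "rot": [0, 0, 0], "fingers": 50},
    {"delta_pos": [0, 0, 0], "rot": [0, 0, 0], "fingers": 50},
    {"delta_pos": [0, 0, 0], "rot": [0, 0, 0], "fingers": 50},
  ],
)

```text
clock: 7.52
position: [0.5794, 0.1327, 0.1184]
eef_rot: [0.06, 0.998, -0.0, -0.0]
wrist_force: [0.3, 0.5, -3.6]
opening: 0.7
grip_force: 34.3
```

Emit:
jog_arm(
  increments=[
    {"delta_pos": [0.033, -0.004, 0], "rot": [0, 0, 0], "fingers": 50},
    {"delta_pos": [0, 0, 0], "rot": [0, 0, 0], "fingers": 50},
    {"delta_pos": [0, 0, 0], "rot": [0, 0, 0], "fingers": 50},
  ],
)

```text
clock: 7.9
position: [0.5814, 0.1324, 0.1185]
eef_rot: [0.06, 0.998, -0.0, -0.0]
wrist_force: [0.1, -0.4, -3.7]
opening: 0.698
grip_force: 34.4
```

Emit:
jog_arm(
  increments=[
    {"delta_pos": [0.0165, -0.002, 0], "rot": [0, 0, 0], "fingers": 50},
    {"delta_pos": [0, 0, 0], "rot": [0, 0, 0], "fingers": 50},
    {"delta_pos": [0, 0, 0], "rot": [0, 0, 0], "fingers": 50},
  ],
)

```text
clock: 8.28
position: [0.5824, 0.1323, 0.1185]
eef_rot: [0.06, 0.998, 0.0, -0.0]
wrist_force: [0.5, 1.1, -3.9]
opening: 0.695
grip_force: 34.4
```

Emit:
jog_arm(
  increments=[
    {"delta_pos": [0.0165, -0.002, 0], "rot": [0, 0, 0], "fingers": 50},
    {"delta_pos": [0, 0, 0], "rot": [0, 0, 0], "fingers": 50},
    {"delta_pos": [0, 0, 0], "rot": [0, 0, 0], "fingers": 50},
  ],
)

```text
clock: 8.65
position: [0.5834, 0.1321, 0.1185]
eef_rot: [0.06, 0.998, -0.0, -0.0]
wrist_force: [0.3, -0.5, -3.4]
opening: 0.696
grip_force: 34.5
```

Emit:
jog_arm(
  increments=[
    {"delta_pos": [0.0165, -0.002, 0], "rot": [0, 0, 0], "fingers": 50},
    {"delta_pos": [0, 0, 0], "rot": [0, 0, 0], "fingers": 50},
    {"delta_pos": [0, 0, 0], "rot": [0, 0, 0], "fingers": 50},
  ],
)

```text
clock: 9.02
position: [0.5835, 0.1322, 0.1186]
eef_rot: [0.06, 0.998, 0.0, -0.001]
wrist_force: [-5.2, 0.8, -0.9]
opening: 0.698
grip_force: 34.6
```

The face was felt at TCP x≈0.5834, as predicted. I back off 1.2 mm and lower.

Emit:
jog_arm(
  increments=[
    {"delta_pos": [-0.036, 0.004, 0], "rot": [0, 0, 0], "fingers": 50},
    {"delta_pos": [0, 0, 0], "rot": [0, 0, 0], "fingers": 50},
    {"delta_pos": [0, 0, -0.1], "rot": [0, 0, 0], "fingers": 50},
    {"delta_pos": [0, 0, -0.1], "rot": [0, 0, 0], "fingers": 50},
    {"delta_pos": [0, 0, -0.1], "rot": [0, 0, 0], "fingers": 50},
    {"delta_pos": [0, 0, -0.05], "rot": [0, 0, 0], "fingers": 50},
    {"delta_pos": [0, 0, 0], "rot": [0, 0, 0], "fingers": 50},
    {"delta_pos": [0, 0, 0], "rot": [0, 0, 0], "fingers": 50},
  ],
)

```text
clock: 10.02
position: [0.5825, 0.1323, 0.0978]
eef_rot: [0.06, 0.998, 0.0, 0.0]
wrist_force: [0.6, -0.5, -3.4]
opening: 0.695
grip_force: 34.3
```

Emit:
jog_arm(
  increments=[
    {"delta_pos": [0, 0, -0.017], "rot": [0, 0, 0], "fingers": 50},
    {"delta_pos": [0, 0, -0.017], "rot": [0, 0, 0], "fingers": 50},
    {"delta_pos": [0, 0, 0], "rot": [0, 0, 0], "fingers": 50},
  ],
)

```text
clock: 10.4
position: [0.5822, 0.1322, 0.0954]
eef_rot: [0.06, 0.998, -0.0, -0.0]
wrist_force: [-0.5, 0.2, -4.1]
opening: 0.698
grip_force: 34.4
```

Emit:
jog_arm(
  increments=[
    {"delta_pos": [0, 0, -0.017], "rot": [0, 0, 0], "fingers": 50},
    {"delta_pos": [0, 0, -0.017], "rot": [0, 0, 0], "fingers": 50},
    {"delta_pos": [0, 0, 0], "rot": [0, 0, 0], "fingers": 50},
  ],
)

```text
clock: 10.78
position: [0.5821, 0.1323, 0.0932]
eef_rot: [0.06, 0.998, -0.0, -0.0]
wrist_force: [0.6, -0.9, -4.3]
opening: 0.696
grip_force: 34.4
```

Emit:
jog_arm(
  increments=[
    {"delta_pos": [0, 0, -0.017], "rot": [0, 0, 0], "fingers": 50},
    {"delta_pos": [0, 0, -0.017], "rot": [0, 0, 0], "fingers": 50},
    {"delta_pos": [0, 0, 0], "rot": [0, 0, 0], "fingers": 50},
  ],
)

```text
clock: 11.15
position: [0.5821, 0.1322, 0.0912]
eef_rot: [0.06, 0.998, -0.0, -0.0]
wrist_force: [0.1, 0.1, -3.8]
opening: 0.699
grip_force: 34.4
```

Emit:
jog_arm(
  increments=[
    {"delta_pos": [0, 0, -0.017], "rot": [0, 0, 0], "fingers": 50},
    {"delta_pos": [0, 0, -0.017], "rot": [0, 0, 0], "fingers": 50},
    {"delta_pos": [0, 0, 0], "rot": [0, 0, 0], "fingers": 50},
  ],
)

```text
clock: 11.52
position: [0.5821, 0.1323, 0.0892]
eef_rot: [0.06, 0.998, -0.0, -0.0]
wrist_force: [0.3, 0.3, -3.9]
opening: 0.698
grip_force: 34.4
```

Emit:
jog_arm(
  increments=[
    {"delta_pos": [0, 0, -0.017], "rot": [0, 0, 0], "fingers": 50},
    {"delta_pos": [0, 0, -0.017], "rot": [0, 0, 0], "fingers": 50},
    {"delta_pos": [0, 0, 0], "rot": [0, 0, 0], "fingers": 50},
  ],
)

```text
clock: 11.9
position: [0.5821, 0.1323, 0.0871]
eef_rot: [0.06, 0.998, -0.0, -0.0]
wrist_force: [-0.7, -0.5, -3.4]
opening: 0.695
grip_force: 34.4
```

Emit:
jog_arm(
  increments=[
    {"delta_pos": [0, 0, -0.017], "rot": [0, 0, 0], "fingers": 50},
    {"delta_pos": [0, 0, -0.017], "rot": [0, 0, 0], "fingers": 50},
    {"delta_pos": [0, 0, 0], "rot": [0, 0, 0], "fingers": 50},
  ],
)

```text
clock: 12.28
position: [0.5821, 0.1323, 0.0851]
eef_rot: [0.06, 0.998, -0.0, -0.0]
wrist_force: [0.5, -0.7, -3.9]
opening: 0.698
grip_force: 34.4
```

Lip level passed without contact, so it is in the slot. Now 1 mm steps.

Emit:
jog_arm(
  increments=[
    {"delta_pos": [0, 0, -0.017], "rot": [0, 0, 0], "fingers": 50},
    {"delta_pos": [0, 0, 0], "rot": [0, 0, 0], "fingers": 50},
  ],
)

```text
clock: 12.52
position: [0.5822, 0.1323, 0.0842]
eef_rot: [0.06, 0.998, -0.0, -0.0]
wrist_force: [-0.0, -0.6, -4.7]
opening: 0.696
grip_force: 34.4
```

Emit:
jog_arm(
  increments=[
    {"delta_pos": [0, 0, -0.017], "rot": [0, 0, 0], "fingers": 50},
    {"delta_pos": [0, 0, 0], "rot": [0, 0, 0], "fingers": 50},
  ],
)

```text
clock: 12.78
position: [0.5821, 0.1323, 0.0831]
eef_rot: [0.06, 0.998, -0.0, -0.0]
wrist_force: [0.2, -0.0, -3.3]
opening: 0.698
grip_force: 34.3
```

Emit:
jog_arm(
  increments=[
    {"delta_pos": [0, 0, -0.012], "rot": [0, 0, 0], "fingers": 50},
    {"delta_pos": [0, 0, 0], "rot": [0, 0, 0], "fingers": 50},
  ],
)

```text
clock: 13.02
position: [0.5822, 0.1323, 0.0824]
eef_rot: [0.06, 0.998, -0.0, -0.0]
wrist_force: [-0.6, 0.3, -4.1]
opening: 0.696
grip_force: 34.3
```

Emit:
jog_arm(
  increments=[
    {"delta_pos": [0, 0, -0.012], "rot": [0, 0, 0], "fingers": 50},
    {"delta_pos": [0, 0, 0], "rot": [0, 0, 0], "fingers": 50},
  ],
)

```text
clock: 13.28
position: [0.5822, 0.1323, 0.0817]
eef_rot: [0.06, 0.998, -0.0, -0.0]
wrist_force: [-0.5, -0.4, -3.7]
opening: 0.697
grip_force: 34.4
```

Emit:
jog_arm(
  increments=[
    {"delta_pos": [0, 0, -0.012], "rot": [0, 0, 0], "fingers": 50},
    {"delta_pos": [0, 0, 0], "rot": [0, 0, 0], "fingers": 50},
  ],
)

```text
clock: 13.52
position: [0.5822, 0.1323, 0.081]
eef_rot: [0.06, 0.998, -0.0, -0.0]
wrist_force: [1.0, -0.3, -3.4]
opening: 0.697
grip_force: 34.3
```

Emit:
jog_arm(
  increments=[
    {"delta_pos": [0, 0, -0.01], "rot": [0, 0, 0], "fingers": 50},
    {"delta_pos": [0, 0, 0], "rot": [0, 0, 0], "fingers": 50},
  ],
)

```text
clock: 13.78
position: [0.5822, 0.1323, 0.0804]
eef_rot: [0.06, 0.998, -0.0, -0.0]
wrist_force: [0.5, 0.4, -3.0]
opening: 0.695
grip_force: 34.4
```

Emit:
jog_arm(
  increments=[
    {"delta_pos": [0, 0, -0.01], "rot": [0, 0, 0], "fingers": 50},
    {"delta_pos": [0, 0, 0], "rot": [0, 0, 0], "fingers": 50},
  ],
)

```text
clock: 14.02
position: [0.5823, 0.1323, 0.0802]
eef_rot: [0.06, 0.998, 0.0, 0.0]
wrist_force: [-0.5, 0.6, -2.3]
opening: 0.699
grip_force: 34.6
```

Emit:
jog_arm(
  increments=[
    {"delta_pos": [0, 0, -0.01], "rot": [0, 0, 0], "fingers": 50},
    {"delta_pos": [0, 0, 0], "rot": [0, 0, 0], "fingers": 50},
  ],
)

```text
clock: 14.28
position: [0.5824, 0.1323, 0.08]
eef_rot: [0.06, 0.998, -0.0, 0.0]
wrist_force: [-2.9, -0.7, 1.1]
opening: 0.699
grip_force: 34.9
```

Emit:
jog_arm(
  increments=[
    {"delta_pos": [0, 0, -0.01], "rot": [0, 0, 0], "fingers": 50},
    {"delta_pos": [0, 0, 0], "rot": [0, 0, 0], "fingers": 50},
  ],
)

```text
clock: 14.52
position: [0.5825, 0.1323, 0.0799]
eef_rot: [0.06, 0.998, -0.0, 0.001]
wrist_force: [-4.4, -0.6, 5.5]
opening: 0.697
grip_force: 35.3
```

Contact at TCP z≈0.080; the lip rests on the rail. I ease the pressure slightly and slide left.

Emit:
jog_arm(
  increments=[
    {"delta_pos": [0, 0, 0.006], "rot": [0, 0, 0], "fingers": 50},
    {"delta_pos": [0, 0, 0], "rot": [0, 0, 0], "fingers": 50},
    {"delta_pos": [0, 0, 0], "rot": [0, 0, 0], "fingers": 50},
  ],
)

```text
clock: 14.9
position: [0.5825, 0.1323, 0.0798]
eef_rot: [0.06, 0.998, 0.0, 0.0]
wrist_force: [-3.5, -0.7, 5.0]
opening: 0.699
grip_force: 35.3
```

Emit:
jog_arm(
  increments=[
    {"delta_pos": [0.004, 0.033, 0], "rot": [0, 0, 0], "fingers": 50},
    {"delta_pos": [0.004, 0.033, 0], "rot": [0, 0, 0], "fingers": 50},
    {"delta_pos": [0.004, 0.033, 0], "rot": [0, 0, 0], "fingers": 50},
    {"delta_pos": [0.004, 0.033, 0], "rot": [0, 0, 0], "fingers": 50},
    {"delta_pos": [0.004, 0.033, 0], "rot": [0, 0, 0], "fingers": 50},
    {"delta_pos": [0, 0, 0], "rot": [0, 0, 0], "fingers": 50},
  ],
)

```text
clock: 15.65
position: [0.5841, 0.1393, 0.0799]
eef_rot: [0.062, 0.998, -0.003, 0.001]
wrist_force: [-3.9, -7.5, 4.6]
opening: 0.7
grip_force: 35.5
```

Friction drags, so I lighten the contact.

Emit:
jog_arm(
  increments=[
    {"delta_pos": [0, 0, 0.012], "rot": [0, 0, 0], "fingers": 50},
    {"delta_pos": [0, 0, 0], "rot": [0, 0, 0], "fingers": 50},
    {"delta_pos": [0, 0, 0], "rot": [0, 0, 0], "fingers": 50},
  ],
)

```text
clock: 16.02
position: [0.5844, 0.1416, 0.0799]
eef_rot: [0.061, 0.998, -0.0, 0.001]
wrist_force: [0.0, -4.0, 1.4]
opening: 0.694
grip_force: 35.0
```

Emit:
jog_arm(
  increments=[
    {"delta_pos": [0, 0, 0.008], "rot": [0, 0, 0], "fingers": 50},
    {"delta_pos": [0, 0, 0], "rot": [0, 0, 0], "fingers": 50},
    {"delta_pos": [0.004, 0.033, 0], "rot": [0, 0, 0], "fingers": 50},
    {"delta_pos": [0.004, 0.033, 0], "rot": [0, 0, 0], "fingers": 50},
    {"delta_pos": [0.004, 0.033, 0], "rot": [0, 0, 0], "fingers": 50},
    {"delta_pos": [0, 0, 0], "rot": [0, 0, 0], "fingers": 50},
    {"delta_pos": [0, 0, 0], "rot": [0, 0, 0], "fingers": 50},
  ],
)

```text
clock: 16.9
position: [0.5839, 0.1486, 0.0801]
eef_rot: [0.06, 0.998, 0.0, -0.0]
wrist_force: [-0.3, -2.1, 1.3]
opening: 0.7
grip_force: 34.9
```

Emit:
jog_arm(
  increments=[
    {"delta_pos": [0.004, 0.033, 0.004], "rot": [0, 0, 0], "fingers": 50},
    {"delta_pos": [0.004, 0.033, 0], "rot": [0, 0, 0], "fingers": 50},
    {"delta_pos": [0.004, 0.033, 0], "rot": [0, 0, 0], "fingers": 50},
    {"delta_pos": [0.004, 0.033, 0], "rot": [0, 0, 0], "fingers": 50},
    {"delta_pos": [0, 0, 0], "rot": [0, 0, 0], "fingers": 50},
    {"delta_pos": [0, 0, 0], "rot": [0, 0, 0], "fingers": 50},
  ],
)

```text
clock: 17.65
position: [0.5849, 0.1566, 0.0802]
eef_rot: [0.06, 0.998, 0.001, -0.0]
wrist_force: [0.3, 0.2, -1.9]
opening: 0.7
grip_force: 34.5
```

Emit:
jog_arm(
  increments=[
    {"delta_pos": [0.004, 0.033, 0], "rot": [0, 0, 0], "fingers": 50},
    {"delta_pos": [0.004, 0.033, 0], "rot": [0, 0, 0], "fingers": 50},
    {"delta_pos": [0.004, 0.033, 0], "rot": [0, 0, 0], "fingers": 50},
    {"delta_pos": [0, 0, 0], "rot": [0, 0, 0], "fingers": 50},
    {"delta_pos": [0, 0, 0], "rot": [0, 0, 0], "fingers": 50},
  ],
)

```text
clock: 18.27
position: [0.5856, 0.1622, 0.0802]
eef_rot: [0.06, 0.998, 0.0, -0.0]
wrist_force: [0.1, 0.1, -3.5]
opening: 0.7
grip_force: 34.4
```

Emit:
jog_arm(
  increments=[
    {"delta_pos": [0.004, 0.033, 0], "rot": [0, 0, 0], "fingers": 50},
    {"delta_pos": [0.004, 0.033, 0], "rot": [0, 0, 0], "fingers": 50},
    {"delta_pos": [0.003, 0.025, 0], "rot": [0, 0, 0], "fingers": 50},
    {"delta_pos": [0, 0, 0], "rot": [0, 0, 0], "fingers": 50},
    {"delta_pos": [0, 0, 0], "rot": [0, 0, 0], "fingers": 50},
  ],
)

```text
clock: 18.9
position: [0.5865, 0.1674, 0.0805]
eef_rot: [0.06, 0.998, -0.0, -0.0]
wrist_force: [-0.6, -0.1, -4.1]
opening: 0.696
grip_force: 34.3
```

Emit:
jog_arm(
  increments=[
    {"delta_pos": [0.002, 0.017, 0], "rot": [0, 0, 0], "fingers": 50},
    {"delta_pos": [0, 0, 0], "rot": [0, 0, 0], "fingers": 50},
    {"delta_pos": [0, 0, 0], "rot": [0, 0, 0], "fingers": 50},
  ],
)

```text
clock: 19.27
position: [0.5867, 0.1684, 0.0805]
eef_rot: [0.06, 0.998, 0.0, 0.0]
wrist_force: [-0.9, -0.2, -2.8]
opening: 0.699
grip_force: 34.3
```

Emit:
jog_arm(
  increments=[
    {"delta_pos": [0.002, 0.017, 0], "rot": [0, 0, 0], "fingers": 50},
    {"delta_pos": [0, 0, 0], "rot": [0, 0, 0], "fingers": 50},
    {"delta_pos": [0, 0, 0], "rot": [0, 0, 0], "fingers": 50},
  ],
)

```text
clock: 19.65
position: [0.5868, 0.1695, 0.0805]
eef_rot: [0.06, 0.998, 0.0, 0.0]
wrist_force: [0.2, -1.0, -3.6]
opening: 0.701
grip_force: 34.3
```

Emit:
jog_arm(
  increments=[
    {"delta_pos": [0.002, 0.017, 0], "rot": [0, 0, 0], "fingers": 50},
    {"delta_pos": [0, 0, 0], "rot": [0, 0, 0], "fingers": 50},
    {"delta_pos": [0, 0, 0], "rot": [0, 0, 0], "fingers": 50},
  ],
)

```text
clock: 20.02
position: [0.5869, 0.1705, 0.0805]
eef_rot: [0.06, 0.998, -0.0, 0.0]
wrist_force: [-0.0, 1.0, -3.2]
opening: 0.702
grip_force: 34.3
```

Emit:
jog_arm(
  increments=[
    {"delta_pos": [0.0015, 0.012, 0], "rot": [0, 0, 0], "fingers": 50},
    {"delta_pos": [0, 0, 0], "rot": [0, 0, 0], "fingers": 50},
    {"delta_pos": [0, 0, 0], "rot": [0, 0, 0], "fingers": 50},
  ],
)

```text
clock: 20.4
position: [0.587, 0.1712, 0.0805]
eef_rot: [0.06, 0.998, -0.0, 0.0]
wrist_force: [-0.8, 0.1, -3.3]
opening: 0.695
grip_force: 34.3
```

Emit:
jog_arm(
  increments=[
    {"delta_pos": [0.0015, 0.012, 0], "rot": [0, 0, 0], "fingers": 50},
    {"delta_pos": [0, 0, 0], "rot": [0, 0, 0], "fingers": 50},
    {"delta_pos": [0, 0, 0], "rot": [0, 0, 0], "fingers": 50},
  ],
)

```text
clock: 20.78
position: [0.587, 0.1719, 0.0804]
eef_rot: [0.06, 0.998, -0.0, -0.0]
wrist_force: [1.1, -0.3, -4.0]
opening: 0.702
grip_force: 34.3
```

Emit:
jog_arm(
  increments=[
    {"delta_pos": [0.0015, 0.012, 0], "rot": [0, 0, 0], "fingers": 50},
    {"delta_pos": [0, 0, 0], "rot": [0, 0, 0], "fingers": 50},
    {"delta_pos": [0, 0, 0], "rot": [0, 0, 0], "fingers": 50},
  ],
)

```text
clock: 21.15
position: [0.5871, 0.1724, 0.0805]
eef_rot: [0.061, 0.998, -0.0, -0.0]
wrist_force: [-0.3, -2.1, -3.2]
opening: 0.701
grip_force: 34.4
```

Emit:
jog_arm(
  increments=[
    {"delta_pos": [0.0015, 0.012, 0], "rot": [0, 0, 0], "fingers": 50},
    {"delta_pos": [0, 0, 0], "rot": [0, 0, 0], "fingers": 50},
    {"delta_pos": [0, 0, 0], "rot": [0, 0, 0], "fingers": 50},
  ],
)

```text
clock: 21.52
position: [0.5871, 0.1724, 0.0804]
eef_rot: [0.061, 0.998, -0.001, -0.0]
wrist_force: [-2.1, -4.6, -2.7]
opening: 0.7
grip_force: 34.5
```

At the stop. I ease the side push, bring the back wall near the sheet and set the weight down.

Emit:
jog_arm(
  increments=[
    {"delta_pos": [0.015, -0.01, 0], "rot": [0, 0, 0], "fingers": 50},
    {"delta_pos": [0, 0, -0.01], "rot": [0, 0, 0], "fingers": 50},
    {"delta_pos": [0, 0, -0.008], "rot": [0, 0, 0], "fingers": 50},
    {"delta_pos": [0, 0, 0], "rot": [0, 0, 0], "fingers": 50},
    {"delta_pos": [0, 0, 0], "rot": [0, 0, 0], "fingers": 50},
  ],
)

```text
clock: 22.15
position: [0.5876, 0.1724, 0.08]
eef_rot: [0.061, 0.998, -0.001, -0.0]
wrist_force: [-3.8, -3.2, 0.6]
opening: 0.695
grip_force: 34.9
```

Emit:
jog_arm(
  increments=[
    {"delta_pos": [0, 0, 0], "rot": [0, 0, 0], "fingers": 58},
    {"delta_pos": [0, 0, 0], "rot": [0, 0, 0], "fingers": 60},
    {"delta_pos": [0, 0, 0], "rot": [0, 0, 0], "fingers": 62},
    {"delta_pos": [0, 0, 0], "rot": [0, 0, 0], "fingers": 65},
    {"delta_pos": [0, 0, 0], "rot": [0, 0, 0], "fingers": 70},
    {"delta_pos": [0, 0, 0], "rot": [0, 0, 0], "fingers": 75},
    {"delta_pos": [0, 0, 0], "rot": [0, 0, 0], "fingers": 75},
  ],
  newtons=20,
)

```text
clock: 23.02
position: [0.5884, 0.173, 0.0796]
eef_rot: [0.06, 0.998, 0.0, 0.0]
wrist_force: [-0.0, -0.4, -0.3]
opening: 0.879
grip_force: 0.0
```

Run:
```python
from h import *
s=arm.state(); print(s["position"],s["wrist_force"],s["clock"],s["grip_force"])
im,d=viewer.capture("wrist"); im2,_=viewer.capture("scene")
cv2.imwrite("pics/f.png",np.hstack([cv2.resize(im,(400,300)),cv2.resize(im2[170:320,220:420],(400,300))]))
```

```text
[0.58837051 0.17304993 0.07963238] [-0.04201182 -0.3619832  -0.2669334 ] 23.025 0.0
```

View pics/f.png

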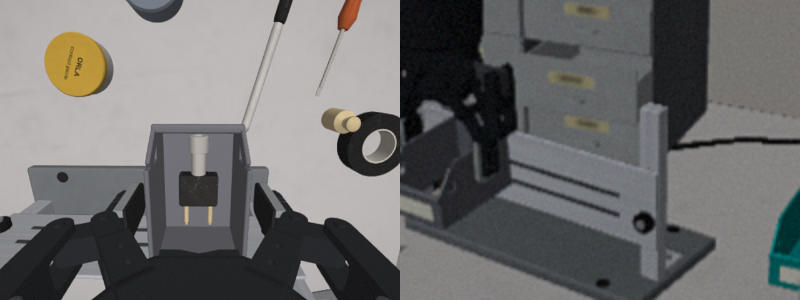

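The left half shows the bin hanging with the adapter in it at (198,185) and both fingers clear of the walls. The right half shows the fingers open beside the bin. I withdraw upward.

Emit:
jog_arm(
  increments=[
    {"delta_pos": [0, 0, 0.1], "rot": [0, 0, 0], "fingers": 78},
    {"delta_pos": [0, 0, 0.2], "rot": [0, 0, 0], "fingers": 78},
    {"delta_pos": [0, 0, 0.4], "rot": [0, 0, 0], "fingers": 78},
    {"delta_pos": [0, 0, 0.6], "rot": [0, 0, 0], "fingers": 78},
    {"delta_pos": [-0.3, 0, 0.7], "rot": [0, 0, 0], "fingers": 78},
    {"delta_pos": [-0.8, 0, 0.3], "rot": [0, 0, 0], "fingers": 78},
    {"delta_pos": [-0.8, 0, 0], "rot": [0, 0, 0], "fingers": 78},
    {"delta_pos": [-0.8, 0, 0], "rot": [0, 0, 0], "fingers": 78},
  ],
)

```text
clock: 24.12
position: [0.4253, 0.1729, 0.2193]
eef_rot: [0.06, 0.998, 0.001, 0.001]
wrist_force: [0.3, 1.0, 1.1]
opening: 0.914
grip_force: 0.0
```

Run:
```python
from h import *
s=arm.state(); print(s["position"],s["wrist_force"],s["clock"])
psi=-.122
ex=np.array([np.cos(psi),np.sin(psi),0]);ey=np.array([-ex[1],ex[0],0]);O=np.array([.6265,.1108,0])
ims=[]
for n in("top","scene"):
    im,d=viewer.capture(n); P=cloud(n,d); L=np.dstack([(P-O)@ex,(P-O)@ey,P[...,2]]).reshape(-1,3); ims.append(im)
    b=L[(L[:,0]>-.11)&(L[:,0]<-.004)&(abs(L[:,1]-.055)<.045)&(L[:,2]>.07)&(L[:,2]<.13)]
    print(n,len(b),np.percentile(b,[1,50,99],axis=0).round(4).tolist(),cv2.minAreaRect((b[:,:2]*1000).astype(np.float32)))
    hi=b[b[:,2]>.108]; print("  rim slope z=a*x+b",np.polyfit(hi[:,0],hi[:,2],1).round(3) if len(hi)>20 else len(hi))
cv2.imwrite("pics/g.png",np.hstack([cv2.resize(ims[0][150:270,180:340],(400,300)),cv2.resize(ims[1][180:330,200:400],(400,300))]))
```

```text
[0.42534044 0.17286826 0.21928139] [0.27450665 0.99476743 1.05442316] 24.125
top 1023 [[-0.0937, 0.0252, 0.0704], [-0.0455, 0.0568, 0.0873], [-0.0042, 0.0849, 0.1178]] ((-49.191654205322266, 55.24594497680664), (61.07215881347656, 90.30635070800781), 89.87541961669922)
  rim slope z=a*x+b [0.046 0.115]
scene 1890 [[-0.0924, 0.0217, 0.0704], [-0.0489, 0.0497, 0.09], [-0.0042, 0.0833, 0.1162]] ((-49.04423522949219, 53.23341369628906), (66.26892852783203, 90.67782592773438), 89.39266967773438)
  rim slope z=a*x+b [0.037 0.113]
```

View pics/g.png

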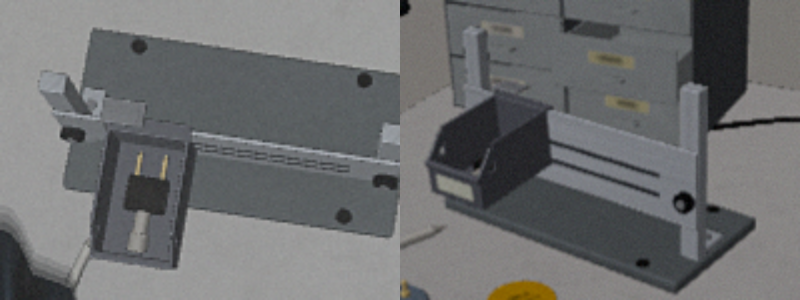

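The bin hangs on the rail under the keeper, square to it. Its centre measures y≈0.055 m in the rack frame and its tilt about 0.04 rad, with the adapter inside at (147,195) in the left picture.

```bash
python3 -c "
from cell import arm
print(arm.job_done())"
```

```text
the job is handed in; nothing more can be done
None
```

The bin, with the adapter in it, hangs from the rail under the keeper and against the end stop; I let go of it and handed the job in at about 24 s, but the judge's result was not shown.

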